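# Snap the retaining clip onto the tape reel's spindle

## Task

Pick up the spring clip, lay it on the cover disc of the tape reel stand and slide it sideways into the groove of the spindle until it snaps fully home round the spindle, then let go. The spindle is rubber-mounted and gives way, so keep pushing until the clip really snaps, but gently: never shove the spindle more than about 20 mm off its centre. Leave the mug, the timer, the marker and the wooden block alone.

Things in the scene. Friction and masses are not known exactly. Their poses are not given: they have to be found in the camera images.
- clip: Loose flat steel spring clip, 6 mm thick, about 70 g, with an upright black grip block. Origin: on the underside, in the middle of the seat where the spindle's neck will lie; z up, +x out of the open mouth (the clip is pushed along its own +x onto the neck). Solid bridge from x = -36 to -7 mm, 44 mm wide; its front edge at x = -7 mm is the stop. Seated, it has about 1 mm of play.
- clip_grip (a point): Middle of the clip's grip block, 28 mm behind the clip's origin (x = -28 mm) and 36 mm above its underside; axes as the clip's. The block is 12 mm along x, 25 mm along y, and stands from 6 to 51 mm above the underside; take it from above.
- clip_nubs (a point): Midway between the round nubs of the clip's two sprung arms, 7 mm ahead of the clip's origin. The gap there is 8 mm at rest; ahead of it the arms flare to a mouth about 27 mm wide, tips 21 mm ahead of the origin. The nubs must spread to 12 mm to pass the neck: about 12 to 19 N along the clip's +x, then the clip snaps over and the force drops.
- stand: Tape reel stand, fixed to the table: wooden foot 130 x 130 x 14 mm, a roll of tape (104 mm across, 25 mm high) and on it a flat aluminium cover disc, 100 mm across, 39 to 44 mm above the table. Origin: centre of the foot's underside, on the spindle's rest axis; z up.
- spindle: Polished steel spindle in a black rubber diaphragm amid the cover disc: round neck 12 mm across, 10 mm tall (the groove, 44 to 54 mm above the table) under a head 22 mm across, top 60 mm above the table. The clip goes on from any side. The rubber lets it yield sideways, upright, about 1 mm per N, so some 12 to 19 mm before the clip snaps; more than 22 mm tears it; it springs back. Origin on its axis at table height.
- neck (a point): Point on the spindle's axis at the foot of the neck, level with the top of the cover disc (44 mm above the table); it moves with the spindle. The clip is home when its origin is here.
- tea_mug: Bystander: mug, 78 mm across and 92 mm tall, with a handle; origin at the centre of its underside.
- wind_timer: Bystander: white wind-up timer, 54 x 60 x 66 mm; origin at the centre of its underside.
- lot_marker: Bystander: marker pen, 135 mm long and 17 mm thick, lying along its own y; origin under its middle.
- row_block: Bystander: wooden block, 58 x 125 x 30 mm, long along its own y; origin at the centre of its underside.
There are look-alikes about, which are no part of the job. Leave any purple or red look-alike of the clip alone.

How it is judged:
On the way, in this order (a step that is already met when the one before it is completed fails the run):
1. the clip is picked up off the table (height (world z) of clip above 0.03 m), for 0.2 s.
2. the clip lies on or just over the cover disc, level with the groove, not yet home (horizontal distance between clip and neck between 0.008 and 0.06 m and z of clip in the frame of neck between -0.003 and 0.006 m), for 0.1 s.
3. the clip is snapped home round the neck (horizontal distance between clip and neck below 0.003 m and z of clip in the frame of neck between -0.002 and 0.005 m and angle between the z axis of clip and the z axis of stand, either way round below 0.12 rad), for 0.2 s.
At the end, for the whole second after the job is handed in: The clip sits flat in the groove with its origin within 3 mm of the spindle's axis, -2 to 5 mm above the disc and tilted less than 0.12 rad, released and at rest, and the spindle has sprung back to within 3 mm of the stand's centre (all of step 3 and linear speed of clip below 0.02 m/s and horizontal distance between neck and stand below 0.003 m); the robot touches nothing.
It fails at once if the spindle is shoved more than 22 mm off its centre (a side load of about 22 N) (horizontal distance between neck and stand above 0.022 m).
It fails at once if the mug is pushed away by more than 20 mm (distance of tea_mug from where it was at the start of the episode above 0.02 m).
It fails at once if the timer is pushed away by more than 20 mm (distance of wind_timer from where it was at the start of the episode above 0.02 m).
It fails at once if the marker is pushed away by more than 20 mm (distance of lot_marker from where it was at the start of the episode above 0.02 m).
It fails at once if the wooden block is pushed away by more than 20 mm (distance of row_block from where it was at the start of the episode above 0.02 m).
It also fails if it takes over 54 s, if anything falls off the work surface, if the arm or the gripper's body presses on something with over 40 N, if the wrist force passes 120 N, or if a joint passes its speed limit or range.

## Robot

A 7-joint arm with a two-finger parallel gripper is mounted at the origin on a cart in front of the work surface, level with it; the furniture and walls round the work are solid. World frame = base frame: x ahead of the robot, y to its left, z up, the work surface at z = 0. Lengths are in m, angles in rad, forces in N, time in s.
With the tool pointing down it reaches from about 0.35 to 0.9 m from the base axis. Payload 8.1 kg.
Tool frame: the origin (TCP) lies at the very end of the fingers, on their centre line; the grasp point (between the pads) lies 19 mm behind it (arm.grasp_offset is the distance from the TCP to the grasp point, in m); z points along the fingers, y is the direction in which the jaws open and shut (so a half turn about z gives the same grasp; the last joint's range is limited). The gripper opens to 92 mm and grips with 3 to 60 N. Pads are 19 mm wide; open, the fingers measure 130 mm over their backs; the gripper's body (75 mm by 190 mm) begins 47 mm behind the grasp point.
Start: joints at [1.132, 0.434, 0.025, 1.573, -0.012, 1.134, -0.075], TCP at [0.206, -0.59, 0.227] pointing down, gripper open.
Joint ranges: [-2.62, 2.62], [-0.44, 2.09], [-1.27, 1.32], [0.08, 2.57], [-1.32, 4.46], [0.12, 2], [-2.74, 2.74]. Speed limits (rad/s): [2.22, 2.22, 3.01, 3.01, 3.14, 3.14, 3.14].

## Interface

Orientations are given as a rotation vector (axis times angle).
In Python, from cell import arm, eyes, workorder gives the robot as it stands.
- The arm moves only by the shell command python3 -m inch 'ROWS' [FORCE]. ROWS is JSON, a list that holds one entry, the list of rows, each a list of 5 numbers: the closure, from 0 (fully open) to 1 (shut), then the shift along the tool's x, y, z in mm, then the turn about the tool's z in degrees. A call has 1 to 12 rows; each row shifts and turns the pose as measured when the row begins, along the tool's axes as they then stand; what a row does not reach is not made up. A row lasts 1/10 s, in which the tool goes at most 50 mm and 8.59 degrees, less where a joint would pass 70% of its speed; a pose out of reach is approached as far as the arm can. A call with a gripper value outside its range is refused whole. The fingers move at their own pace and stop on an object; FORCE is the grip in N (left out, the last holds). Time passes only in rows, so rows that do not move let the fingers close. It gives the time, the measured TCP pose, the force and the opening at its end, in the units of the state.
- arm.observe(): the state, without advancing time (a new reading comes with each control period).
- eyes.get_image(name): name is "scene" or "top"; returns a dict with "frame" (420x560x3 uint8, blue, green, red), "intrinsics" (3x3 intrinsics, pixels), "rvec" (rotation vector, rad) and "tvec" (3), from world to camera coordinates, as OpenCV has them. Camera axes: x right, y down, z forward; pixel columns grow to the right and rows downward; lengths in m; the calibration is good to about 2 mm. A picture is of the moment at which its call begins. There is no depth.
- workorder.sign_off(): hands the job in, once; it reports no verdict.
The state is a dict: "clock": time; "joints": joint angles; "dq": joint speeds; "joint_efforts": joint torques, N m; "position": TCP position; "ee_rot": TCP orientation; "force": force on the tool from outside, world axes, zero at the start; "ft_torque": the same for the moment, N m; "width": opening from 0.0 (shut) to 1.0 (fully open).
Only numpy, scipy, OpenCV 4.12 (cv2) and the standard library are available. Lean on these libraries where they do the work, as an engineer would, in place of code of your own. Each camera call takes 0.05 s, during which the arm holds its last target.

## Working session

There is one attempt and no reset: what is moved stays moved. The work goes in short steps, Python scripts to look and compute and a shell command to move; the robot and the scene stay as the last step left them, time stands still between calls to the robot, and variables do not carry over. Pictures are saved under pics/ and viewed, and the job is handed in when it is done.

```bash
ls; mkdir -p pics; python3 - <<'E'
from cell import arm, eyes
import cv2,json
s=arm.observe(); print({k:s[k] for k in('clock','position','ee_rot','force','width')})
for n in('scene','top'):
    d=eyes.get_image(n); cv2.imwrite(f'pics/{n}0.png',d['frame']); print(n,d['intrinsics'],d['rvec'],d['tvec'])
E
```

```text
pics
{'clock': 0.0, 'position': array([ 0.20574093, -0.58962478,  0.2259438 ]), 'ee_rot': array([-3.09591706e+00, -5.24726040e-01,  6.34766086e-04]), 'force': array([-0.32881366, -0.10334812,  0.15947206]), 'width': 0.9950150847771634}
scene [[495.36668795   0.         279.47381516]
 [  0.         495.36668795 211.98822899]
 [  0.           0.           1.        ]] [ 1.13722371 -2.16662724  1.16961422] [0.13234392 0.36934062 1.24983714]
top [[456.94885555   0.         279.5740058 ]
 [  0.         456.94885555 206.5511187 ]
 [  0.           0.           1.        ]] [ 2.12796976 -2.1121912   0.19382789] [-0.21683415  0.57177487  1.15623503]
```

View pics/scene0.png

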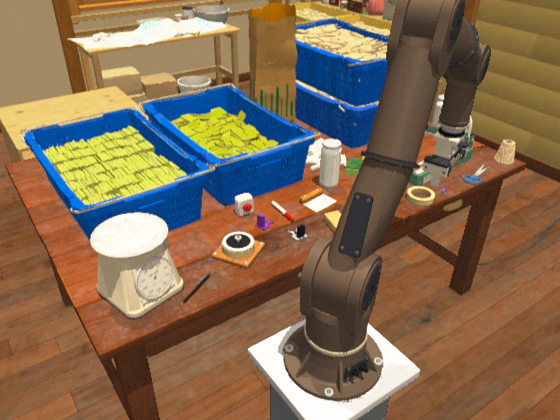

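View pics/top0.png

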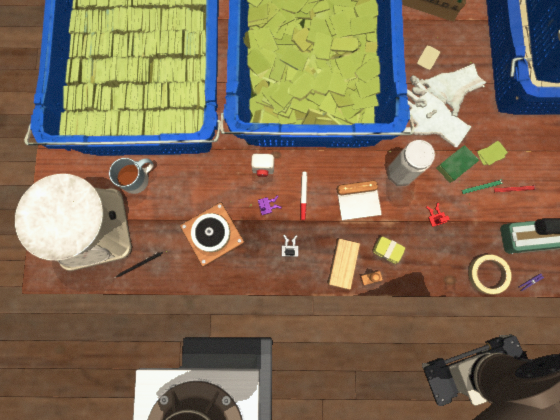

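Three clip shapes show in the top view: purple (267,206), red (437,214), and plain steel with a black block (290,246). The third fits the description. The stand is at about (211,233). I'll confirm both in an enlarged crop.

```bash
python3 - <<'E'
import cv2,numpy as np
t=cv2.imread('pics/top0.png')
a=cv2.resize(t[220:270,260:320],None,fx=10,fy=10,interpolation=cv2.INTER_CUBIC)
cv2.imwrite('pics/cropclip.png',a)
b=cv2.resize(t[198:270,176:248],None,fx=8,fy=8,interpolation=cv2.INTER_CUBIC); cv2.imwrite('pics/cropst.png',b)
E
```

```text
(no output)
```

View pics/cropclip.png

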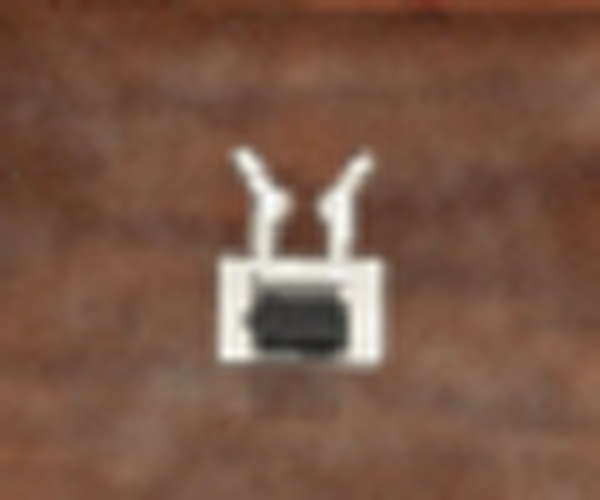

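View pics/cropst.png

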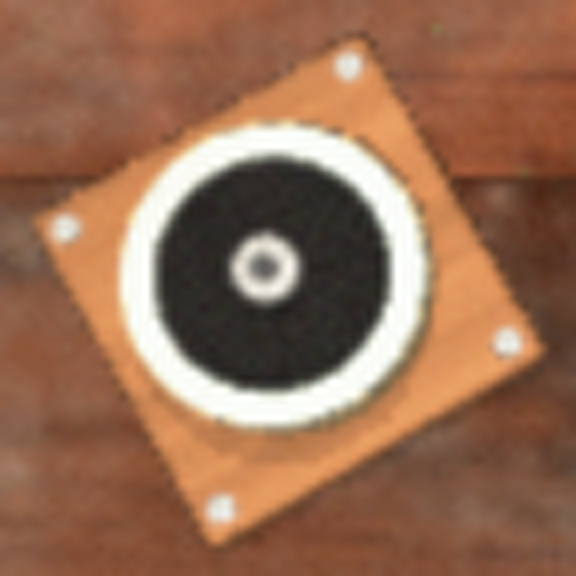

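The crop confirms the target is the plain steel clip with the black block, not purple or red. Its bridge corners are at crop (218,258)–(384,362), and the mouth points up in the image. The spindle head is at stand crop (265,267).

```bash
cat > h.py <<'E'
import numpy as np,cv2
from scipy.optimize import least_squares
CAM={'scene':(495.36668795,279.47381516,211.98822899,[1.13722371,-2.16662724,1.16961422],[0.13234392,0.36934062,1.24983714]),
'top':(456.94885555,279.5740058,206.5511187,[2.12796976,-2.1121912,0.19382789],[-0.21683415,0.57177487,1.15623503])}
def K(n):
    f,a,b,_,_=CAM[n]; return np.array([[f,0,a],[0,f,b],[0,0,1.]])
def proj(n,P):
    return cv2.projectPoints(np.asarray(P,float).reshape(-1,3),np.array(CAM[n][3]),np.array(CAM[n][4]),K(n),None)[0].reshape(-1,2)
def back(n,uv,z):
    R=cv2.Rodrigues(np.array(CAM[n][3]))[0];t=np.array(CAM[n][4]);c=-R.T@t
    d=R.T@np.linalg.inv(K(n))@np.array([uv[0],uv[1],1.]); return c+d*(z-c[2])/d[2]
def cr(p,f,o): return [(p[0]+.5)/f-.5+o[0],(p[1]+.5)/f-.5+o[1]]
def fitclip(n,mod,uv,z0,x0):
    mod=np.array(mod,float)/1000;uv=np.array(uv,float)
    def r(p):
        c,s=np.cos(p[2]),np.sin(p[2])
        W=np.c_[p[0]+c*mod[:,0]-s*mod[:,1],p[1]+s*mod[:,0]+c*mod[:,1],z0+mod[:,2]]
        return (proj(n,W)-uv).ravel()
    q=least_squares(r,x0,x_scale=[.01,.01,.1]); return q.x,q.fun.reshape(-1,2)
E
python3 - <<'E'
from h import *
o=(260,220);C=lambda x,y:cr((x,y),10,o)
# image up = world?
print('cl corner dirs',back('top',C(218,258),.006),back('top',C(384,258),.006),back('top',C(218,362),.006))
a=back('top',C(300,150),.0);print(a)
uv=[C(218,258),C(384,258),C(384,362),C(218,362)]
m=[(-7,22,6),(-7,-22,6),(-36,-22,6),(-36,22,6)]
x,r=fitclip('top',m,uv,0,[a[0],a[1],0]);print('clip',x,np.abs(r).max())
print('tips in model', (lambda p:None)(0))
c,s=np.cos(x[2]),np.sin(x[2]);R=np.array([[c,-s],[s,c]])
for q in[(240,155),(366,157)]: print(R.T@(back('top',C(*q),.006)[:2]-x[:2]))
o=(176,198);S=lambda x,y:cr((x,y),8,o)
print('spindle',back('top',S(265,267),.06),'disc',back('top',S(275,275),.044))
print('foot',np.mean([back('top',S(*q),.014) for q in[(362,37),(546,350),(217,547),(35,217)]],0))
# scene predictions
N=[*back('top',S(265,267),.06)[:2],.06]
print(proj('scene',[N]),proj('scene',[[x[0]+R[0,0]*-.028,x[1]+R[1,0]*-.028,.051]]))
for nm,p,z in[('timer',(262,162),.066),('purple',(267,206),.02),('markertop',(304,172),.017),('markerbot',(303,218),.017),('blk',(345,263),.03),('mug',(127,175),.09),('scale',(90,225),.1),('pen',(140,262),.01)]: print(nm,back('top',p,z).round(3))
E
```

```text
cl corner dirs [ 0.47544068 -0.21791818  0.006     ] [ 0.47577311 -0.26287637  0.006     ] [ 0.4473386  -0.21812043  0.006     ]
[ 0.50580731 -0.24011058  0.        ]
clip [ 0.48305886 -0.24031507  0.00630151] 0.1910831184594599
tips in model None
[0.02059878 0.01648487]
[ 0.02008503 -0.01778268]
spindle [ 0.50608781 -0.02825447  0.06      ] disc [ 0.50560162 -0.0290562   0.044     ]
foot [ 0.50587221 -0.02947411  0.014     ]
[[237.28310541 236.51019476]] [[300.23522381 224.99076742]]
timer [ 0.692 -0.165  0.066]
purple [ 0.581 -0.178  0.02 ]
markertop [ 0.678 -0.279  0.017]
markerbot [ 0.549 -0.276  0.017]
blk [ 0.428 -0.386  0.03 ]
mug [0.647 0.185 0.09 ]
scale [0.514 0.266 0.1  ]
pen [0.427 0.161 0.01 ]
```

```bash
python3 - <<'E'
import cv2
t=cv2.imread('pics/scene0.png')
cv2.imwrite('pics/cs.png',cv2.resize(t[190:270,210:310],None,fx=7,fy=7,interpolation=cv2.INTER_CUBIC))
E
```

```text
(no output)
```

View pics/cs.png

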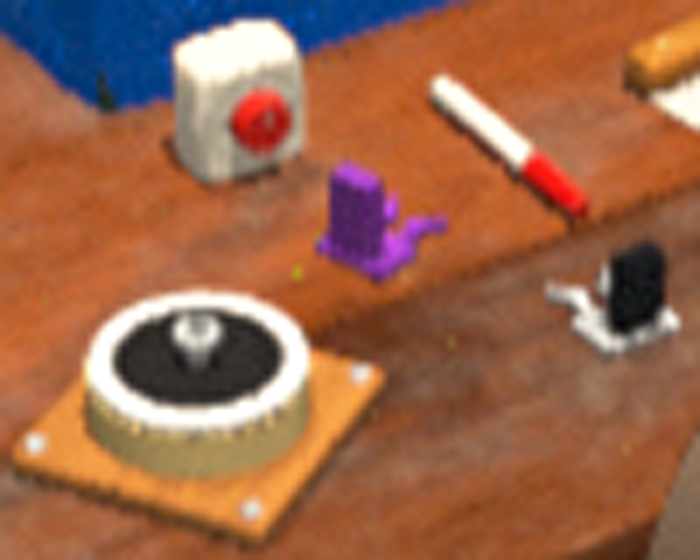

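The scene crop shows the clip at (620,310) with its mouth toward the bins, and the spindle head at (197,330). Both agree with the top-view fit to within about 2 mm. The clip is at (0.483,-0.240) with yaw near 0, and its grip block is at about (0.455,-0.2405). The spindle is at about (0.506,-0.0285). I'll grip the block with the jaws along world x and push along +x.

```bash
cat > w.py <<'E'
import sys
from cell import arm
import numpy as np
from scipy.spatial.transform import Rotation as R
def st(): 
    s=arm.observe(); r=R.from_rotvec(s['ee_rot']).as_matrix(); 
    return s,r
def rep(target=None):
    s,r=st(); print('t',round(s['clock'],2),'p',(s['position']*1000).round(1),'xyaw',round(np.degrees(np.arctan2(r[1,0],r[0,0])),2),'zax',r[:,2].round(3),'F',s['force'].round(2),'w',round(s['width']*92,1))
    if target is not None: print('tool shift mm',(r.T@(np.array(target)-s['position'])*1000).round(1))
if __name__=='__main__': rep([float(a) for a in sys.argv[1:4]] if len(sys.argv)>3 else None)
E
python3 w.py .455 -.2405 .226
python3 -m inch '[[[0,35,-24.8,0,0],[0,35,-24.8,0,0],[0,35,-24.8,0,0],[0,35,-24.8,0,0],[0,35,-24.8,0,0],[0,35,-24.8,0,0],[0,35,-24.8,0,0],[0,35,-24.8,0,0],[0,0,0,0,0]]]'
python3 -m inch '[[[0,0,0,0,-8.5],[0,0,0,0,-8.5],[0,0,0,0,-8.5],[0,0,0,0,-8.5],[0,0,0,0,-8.5],[0,0,0,0,-8.5],[0,0,0,0,-8.5],[0,0,0,0,-8.5],[0,0,0,0,0]]]'; python3 w.py .455 -.2405 .1
```

```text
t 0.1 p [ 205.7 -589.7  226. ] xyaw 19.23 zax [-0.001  0.001 -1.   ] F [-0.44  0.24  0.09] w 91.9
tool shift mm [ 3.504e+02 -2.476e+02  3.000e-01]
clock: 1.0
position: [0.4091, -0.2996, 0.2221]
ee_rot: [-3.093, -0.517, 0.007]
force: [-0.3, -0.8, 0.5]
width: 1.002
clock: 1.9
position: [0.4066, -0.299, 0.2194]
ee_rot: [-2.257, -2.167, 0.005]
force: [-0.3, -0.5, -1.7]
width: 1.002
t 1.9 p [ 406.6 -299.   219.4] xyaw 87.67 zax [-0.011  0.007 -1.   ] F [-0.26 -0.47 -1.71] w 92.2
tool shift mm [ 59.6  47.4 119.3]
```

```bash
python3 -m inch '[[[0,20,16,35,-2.3],[0,20,16,35,0],[0,20,16,35,0],[0,0,0,0,0],[0,0,0,0,0]]]' ; python3 w.py .455 -.2405 .07;python3 - <<'E'
from cell import eyes
import cv2
d=eyes.get_image('top')['frame'];s=eyes.get_image('scene')['frame']
a=cv2.resize(d[200:290,240:330],None,fx=4.4,fy=4.4,interpolation=cv2.INTER_CUBIC)
b=cv2.resize(s[170:260,250:340],None,fx=4.4,fy=4.4,interpolation=cv2.INTER_CUBIC)
cv2.imwrite('pics/pre.png',cv2.hconcat([a,b]))
E
```

```text
clock: 2.4
position: [0.4556, -0.2412, 0.1114]
ee_rot: [-2.243, -2.185, 0.006]
force: [-0.6, -0.8, 0.2]
width: 1.001
t 2.4 p [ 455.6 -241.2  111.4] xyaw 88.5 zax [-0.01   0.005 -1.   ] F [-0.59 -0.85  0.21] w 92.1
tool shift mm [ 0.5 -0.2 41.4]
```

View pics/pre.png

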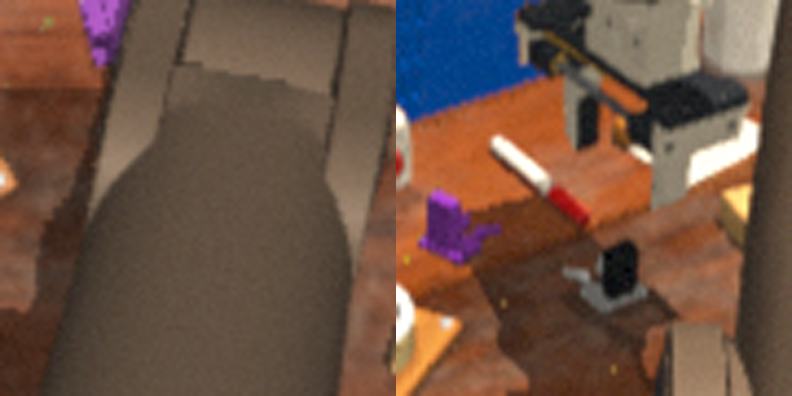

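The scene crop shows the jaws straddling the black block along world x, with nothing else underneath. Descending.

```bash
python3 -m inch '[[[0,0.5,0,20,-1.5],[0,0,0,20,0],[0,0,0,20,0],[0,0,0,15,0],[0,0,0,8,0],[0,0,0,0,0]]]'; python3 w.py .455 -.2405 .022
```

```text
clock: 3.1
position: [0.4572, -0.25, 0.0341]
ee_rot: [2.234, 2.2, -0.003]
force: [0.6, -0.6, 0.1]
width: 1.002
t 3.1 p [ 457.2 -250.    34.1] xyaw 89.12 zax [ 0.002 -0.006 -1.   ] F [ 0.63 -0.63  0.06] w 92.2
tool shift mm [ 9.5 -2.3 12. ]
```

```bash
python3 -m inch '[[[0,9,-2,6,-0.9],[0,0,0,6,0],[0,0,0,0,0],[0,0,0,0,0]]]'; python3 w.py .455 -.2405 .022
```

```text
clock: 3.5
position: [0.4565, -0.2415, 0.0237]
ee_rot: [2.215, 2.215, -0.002]
force: [0.5, -0.0, 0.9]
width: 0.996
t 3.5 p [ 456.5 -241.5   23.7] xyaw 90.0 zax [ 0.006 -0.008 -1.   ] F [ 0.54 -0.04  0.94] w 91.6
tool shift mm [ 1.  -1.5  1.7]
```

```bash
python3 -m inch '[[[0,1,-1.5,1.5,0],[0,0,0,0,0],[0.5,0,0,0,0],[0.8,0,0,0,0],[1,0,0,0,0],[1,0,0,0,0],[1,0,0,0,0],[1,0,0,0,0],[1,0,0,0,0],[1,0,0,0,0]]]' 50; python3 w.py .455 -.2405 .022
```

```text
clock: 4.5
position: [0.4555, -0.2409, 0.0228]
ee_rot: [2.214, 2.213, -0.001]
force: [-0.2, -0.7, -0.5]
width: 0.353
t 4.5 p [ 455.5 -240.9   22.8] xyaw 89.98 zax [ 0.007 -0.008 -1.   ] F [-0.21 -0.68 -0.52] w 32.5
tool shift mm [ 0.4 -0.5  0.8]
```

```bash
python3 -m inch '[[[1,0,0,0,0],[1,0,0,0,0],[1,0,0,0,0],[1,0,0,0,0],[1,0,0,0,0]]]'; python3 w.py .455 -.2405 .022
```

```text
clock: 5.0
position: [0.4553, -0.2409, 0.0228]
ee_rot: [2.214, 2.213, -0.002]
force: [-0.7, 0.4, 0.0]
width: 0.126
t 5.0 p [ 455.3 -240.9   22.8] xyaw 89.98 zax [ 0.007 -0.008 -1.   ] F [-0.74  0.37  0.02] w 11.6
tool shift mm [ 0.4 -0.3  0.8]
```

Gripped: the opening is 11.6 mm, against a 12 mm block. Lifting and carrying.

```bash
python3 -m inch '[[[1,0,0,-15,0],[1,0,0,-20,0],[1,0,0,-25,0],[1,0,0,-25,0],[1,0,0,0,0]]]' ; python3 -m inch '[[[1,25,-3,0,0],[1,30,-3,0,0],[1,30,-3,0,0],[1,30,-3,0,0],[1,30,-3,0,0],[1,30,-3,0,0],[1,20,-3,0,0],[1,0,0,0,0],[1,0,0,0,0]]]'; python3 w.py .430 -.0285 .107;python3 - <<'E'
from cell import eyes
import cv2
d=eyes.get_image('top')['frame'];s=eyes.get_image('scene')['frame']
cv2.imwrite('pics/c1t.png',d);cv2.imwrite('pics/c1s.png',s)
a=cv2.resize(d[180:280,160:260],None,fx=4,fy=4,interpolation=cv2.INTER_CUBIC)
b=cv2.resize(s[180:280,200:300],None,fx=4,fy=4,interpolation=cv2.INTER_CUBIC)
cv2.imwrite('pics/c1.png',cv2.hconcat([a,b]))
E
```

```text
clock: 5.5
position: [0.4537, -0.2394, 0.1095]
ee_rot: [2.216, 2.216, -0.003]
force: [-0.2, 0.4, -0.8]
width: 0.132
clock: 6.4
position: [0.4301, -0.039, 0.1039]
ee_rot: [2.22, 2.214, -0.006]
force: [-0.5, -1.6, -1.3]
width: 0.128
t 6.4 p [430.1 -39.  103.9] xyaw 89.85 zax [ 0.002 -0.007 -1.   ] F [-0.48 -1.64 -1.27] w 11.8
tool shift mm [10.4 -0.1 -3.2]
```

View pics/c1.png

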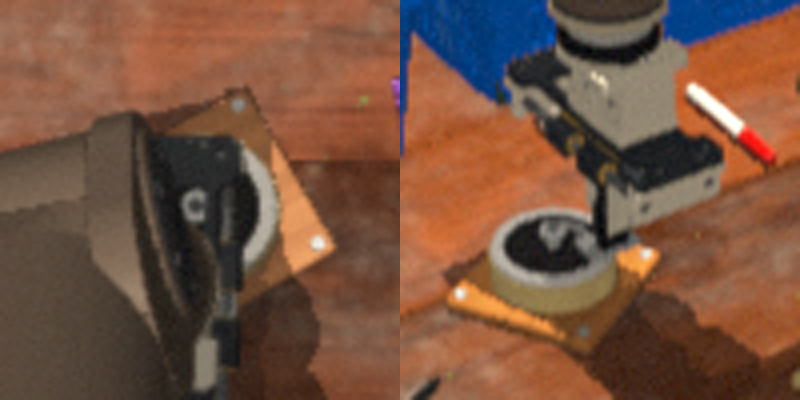

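The clip is held level, mouth toward the spindle (scene crop ~(555,235)). Now I'll align it and lower it just over the disc.

```bash
python3 -m inch '[[[1,9,0,10,0],[1,0,0,12,0],[1,0,0,8,0],[1,0,0,0,0],[1,0,0,0,0]]]'; python3 w.py .430 -.0285 .0685
```

```text
clock: 7.0
position: [0.4312, -0.0356, 0.0726]
ee_rot: [2.23, 2.202, -0.007]
force: [0.0, -0.4, 0.3]
width: 0.129
t 7.0 p [431.2 -35.6  72.6] xyaw 89.28 zax [ 0.002 -0.008 -1.   ] F [ 0.03 -0.38  0.29] w 11.9
tool shift mm [ 7.1 -1.3  4.1]
```

```bash
python3 -m inch '[[[1,7,-1,2,-0.5],[1,0,0,1.5,0],[1,0,0,0,0],[1,0,0,0,0],[1,0,0,0,0]]]'; python3 w.py .430 -.0285 .0678;python3 - <<'E'
from cell import eyes
import cv2
d=eyes.get_image('top')['frame'];s=eyes.get_image('scene')['frame']
cv2.imwrite('pics/c2t.png',d);cv2.imwrite('pics/c2s.png',s)
a=cv2.resize(d[205:265,185:245],None,fx=6.6,fy=6.6,interpolation=cv2.INTER_CUBIC)
b=cv2.resize(s[210:270,210:270],None,fx=6.6,fy=6.6,interpolation=cv2.INTER_CUBIC)
cv2.imwrite('pics/c2.png',cv2.hconcat([a,b]))
E
```

```text
clock: 7.5
position: [0.431, -0.0283, 0.0699]
ee_rot: [2.219, 2.211, -0.005]
force: [0.6, -0.3, -0.9]
width: 0.123
t 7.5 p [431.  -28.3  69.9] xyaw 89.78 zax [ 0.004 -0.009 -1.   ] F [ 0.58 -0.32 -0.91] w 11.3
tool shift mm [-0.1 -1.1  2.1]
```

View pics/c2.png

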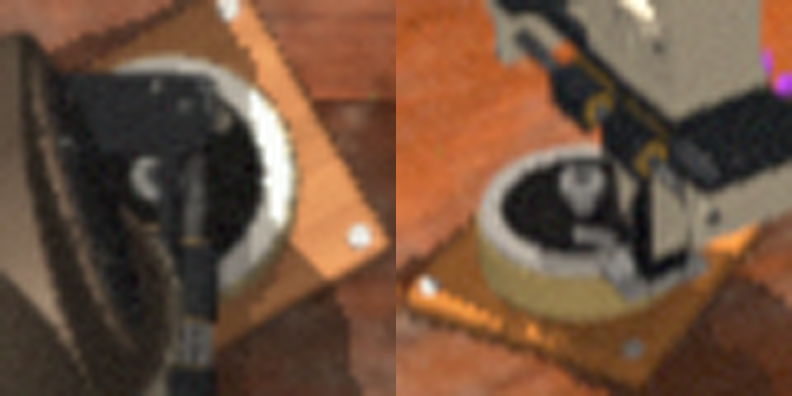

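The clip hovers about 3 mm over the disc, in line with the spindle. I'll lower until contact is felt.

```bash
python3 -m inch '[[[1,0,0,1.5,0],[1,0,0,0,0],[1,0,0,0,0]]]'; python3 w.py;  python3 -m inch '[[[1,0,0,1.5,0],[1,0,0,0,0],[1,0,0,0,0]]]'; python3 w.py
```

```text
clock: 7.9
position: [0.431, -0.0286, 0.0683]
ee_rot: [2.22, 2.211, -0.005]
force: [0.3, 0.2, -0.2]
width: 0.13
t 7.9 p [431.  -28.6  68.3] xyaw 89.76 zax [ 0.004 -0.009 -1.   ] F [ 0.28  0.18 -0.24] w 11.9
clock: 8.2
position: [0.4311, -0.0286, 0.0667]
ee_rot: [2.22, 2.21, -0.005]
force: [0.4, -0.3, 0.1]
width: 0.128
t 8.2 p [431.1 -28.6  66.7] xyaw 89.76 zax [ 0.004 -0.009 -1.   ] F [ 0.36 -0.35  0.14] w 11.8
```

```bash
python3 -m inch '[[[1,0,6,0,0],[1,0,6,0,0],[1,0,6,0,0],[1,0,6,0,0],[1,0,3,0,0],[1,0,0,0,0],[1,0,0,0,0]]]'; python3 w.py .478 -.0285 .067;python3 - <<'E'
from cell import eyes
import cv2
d=eyes.get_image('top')['frame'];s=eyes.get_image('scene')['frame']
a=cv2.resize(d[205:265,185:245],None,fx=6.6,fy=6.6,interpolation=cv2.INTER_CUBIC)
b=cv2.resize(s[210:270,210:270],None,fx=6.6,fy=6.6,interpolation=cv2.INTER_CUBIC)
cv2.imwrite('pics/c3.png',cv2.hconcat([a,b]))
E
```

```text
clock: 8.9
position: [0.4602, -0.0288, 0.0667]
ee_rot: [2.22, 2.211, -0.006]
force: [-0.9, -0.3, 2.8]
width: 0.129
t 8.9 p [460.2 -28.8  66.7] xyaw 89.75 zax [ 0.003 -0.009 -1.   ] F [-0.92 -0.35  2.81] w 11.9
tool shift mm [ 0.4 17.8 -0.2]
```

View pics/c3.png

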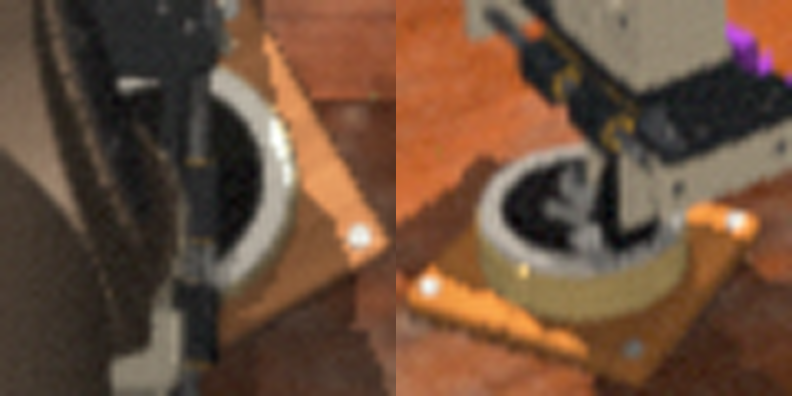

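The clip lies on the disc (Fz about 2.8 N) with its arms entering under the head. I'll push in small steps and watch the force.

```bash
python3 -m inch '[[[1,0,3,0,0],[1,0,3,0,0],[1,0,0,0,0],[1,0,0,0,0]]]'; python3 w.py; python3 -m inch '[[[1,0,3,0,0],[1,0,0,0,0],[1,0,0,0,0]]]'; python3 w.py; python3 -m inch '[[[1,0,3,0,0],[1,0,0,0,0],[1,0,0,0,0]]]'; python3 w.py
```

```text
clock: 9.4
position: [0.4637, -0.0289, 0.0668]
ee_rot: [2.221, 2.212, -0.011]
force: [-1.5, -0.5, 0.8]
width: 0.126
t 9.4 p [463.7 -28.9  66.8] xyaw 89.77 zax [-0.   -0.01 -1.  ] F [-1.46 -0.52  0.76] w 11.6
clock: 9.7
position: [0.4654, -0.029, 0.0669]
ee_rot: [2.222, 2.213, -0.014]
force: [-1.5, -0.7, 2.5]
width: 0.132
t 9.7 p [465.4 -29.   66.9] xyaw 89.77 zax [-0.003 -0.01  -1.   ] F [-1.51 -0.68  2.48] w 12.1
clock: 10.0
position: [0.4668, -0.0292, 0.067]
ee_rot: [2.223, 2.214, -0.019]
force: [-1.5, -0.3, 2.5]
width: 0.129
t 10.0 p [466.8 -29.2  67. ] xyaw 89.78 zax [-0.006 -0.011 -1.   ] F [-1.49 -0.3   2.5 ] w 11.9
```

```bash
python3 -m inch '[[[1,0.5,4,-0.3,0],[1,0,4,0,0],[1,0,0,0,0]]]'; python3 w.py; python3 -m inch '[[[1,0,4,0,0],[1,0,0,0,0],[1,0,0,0,0]]]'; python3 w.py; python3 -m inch '[[[1,0,4,0,0],[1,0,0,0,0],[1,0,0,0,0]]]'; python3 w.py
```

```text
clock: 10.3
position: [0.4702, -0.029, 0.0672]
ee_rot: [-2.225, -2.216, 0.031]
force: [-1.8, -0.2, 7.0]
width: 0.125
t 10.3 p [470.2 -29.   67.2] xyaw 89.79 zax [-0.015 -0.013 -1.   ] F [-1.75 -0.2   7.05] w 11.5
clock: 10.6
position: [0.4713, -0.0291, 0.0676]
ee_rot: [-2.222, -2.215, 0.038]
force: [-4.5, 0.7, 5.5]
width: 0.12
t 10.6 p [471.3 -29.1  67.6] xyaw 89.82 zax [-0.02  -0.014 -1.   ] F [-4.5   0.69  5.5 ] w 11.1
clock: 10.9
position: [0.4721, -0.0291, 0.0679]
ee_rot: [-2.219, -2.212, 0.047]
force: [-4.6, 1.0, 4.8]
width: 0.126
t 10.9 p [472.1 -29.1  67.9] xyaw 89.83 zax [-0.026 -0.016 -1.   ] F [-4.56  1.01  4.83] w 11.6
```

The force is rising: the neck is about 5 mm off centre and the tool tilts slightly nose-down. Each row restarts from the measured pose, so small steps creep. I'll use fewer, firmer rows.

```bash
python3 -m inch '[[[1,0,7,-0.5,0],[1,0,7,-0.5,0]]]'; python3 w.py .4723 -.0285 .067
```

```text
clock: 11.1
position: [0.4778, -0.0297, 0.0678]
ee_rot: [-2.212, -2.206, 0.067]
force: [-22.8, 1.7, 28.2]
width: 0.128
t 11.1 p [477.8 -29.7  67.8] xyaw 89.86 zax [-0.042 -0.018 -0.999] F [-22.84   1.74  28.19] w 11.8
tool shift mm [ 1.2 -5.4  1.1]
```

```bash
python3 - <<'E'
from cell import arm
s=arm.observe(); print(s['joints'].round(3),s['joint_efforts'].round(1),s['ft_torque'].round(2))
E
python3 -m inch '[[[1,0,0,-2.5,0]]]'; python3 w.py .4723 -.0285 .067;  python3 - <<'E'
from cell import arm
s=arm.observe(); print(s['joints'].round(3),s['joint_efforts'].round(1),s['ft_torque'].round(2))
E
```

```text
[ 0.22   0.461 -0.369  2.039  0.262  0.731 -0.321] [  0.  -47.7  -2.5 -29.2   1.9  -7.7  -0.1] [0.29 4.37 0.  ]
clock: 11.2
position: [0.4752, -0.0297, 0.0697]
ee_rot: [-2.209, -2.203, 0.074]
force: [-7.7, 0.5, -3.4]
width: 0.125
t 11.2 p [475.2 -29.7  69.7] xyaw 89.87 zax [-0.048 -0.019 -0.999] F [-7.72  0.46 -3.37] w 11.5
tool shift mm [ 1.3 -2.8  2.8]
[ 0.221  0.457 -0.37   2.038  0.259  0.741 -0.318] [  0.  -59.1  -4.1 -27.5   0.8  -2.4  -0.1] [0.14 1.73 0.01]
```

```bash
python3 -m inch '[[[1,0,10,-0.3,0]]]'; python3 w.py;  python3 -m inch '[[[1,0,10,-0.4,0]]]'; python3 w.py
```

```text
clock: 11.3
position: [0.4802, -0.0301, 0.0688]
ee_rot: [-2.205, -2.2, 0.085]
force: [-20.1, 0.6, 18.8]
width: 0.131
t 11.3 p [480.2 -30.1  68.8] xyaw 89.9 zax [-0.057 -0.02  -0.998] F [-20.08   0.64  18.83] w 12.1
clock: 11.4
position: [0.4867, -0.0302, 0.0687]
ee_rot: [-2.201, -2.197, 0.094]
force: [-16.8, -0.2, 28.1]
width: 0.127
t 11.4 p [486.7 -30.2  68.7] xyaw 89.93 zax [-0.064 -0.021 -0.998] F [-16.81  -0.15  28.09] w 11.7
```

```bash
cat > look.py <<'E'
from cell import eyes
import cv2,sys
n=sys.argv[1]
d=eyes.get_image('top')['frame'];s=eyes.get_image('scene')['frame']
cv2.imwrite(f'pics/{n}_t.png',d);cv2.imwrite(f'pics/{n}_s.png',s)
a=cv2.resize(d[210:260,185:235],None,fx=8,fy=8,interpolation=cv2.INTER_CUBIC)
b=cv2.resize(s[215:265,215:265],None,fx=8,fy=8,interpolation=cv2.INTER_CUBIC)
cv2.imwrite(f'pics/{n}.png',cv2.hconcat([a,b]))
E
python3 look.py c4; python3 w.py
```

```text
t 11.5 p [488.5 -30.1  68.9] xyaw 89.9 zax [-0.061 -0.021 -0.998] F [-11.38  -0.22  17.03] w 11.6
```

View pics/c4.png

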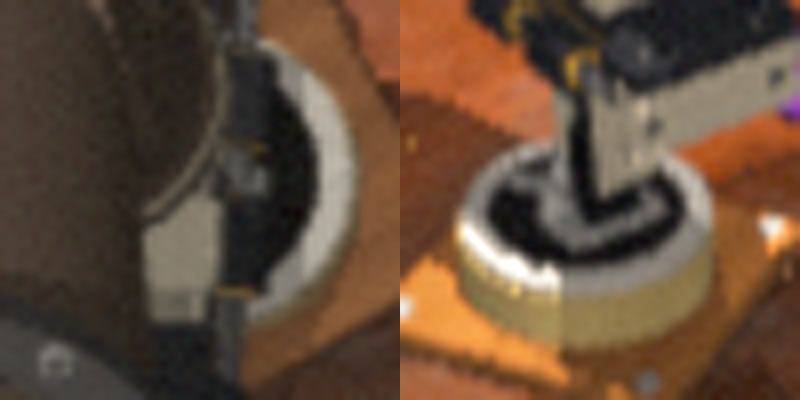

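```bash
python3 - <<'E'
from h import *
im=cv2.imread('pics/c4_s.png')
off=np.array([238.2,237.1])-proj('scene',[[.506,-.0285,.06]])[0]
print(off)
f=11
b=cv2.resize(im[215:265,215:265],None,fx=f,fy=f,interpolation=cv2.INTER_CUBIC)
def dr(P,c):
    u=(proj('scene',P)+off-[215,215]+.5)*f-.5
    cv2.polylines(b,[u.round().astype(int)],True,c,1)
th=np.linspace(0,6.28,30)
for d,c in[(.007,(0,255,0)),(.019,(0,0,255))]:
    dr([[.506+d+.011*np.cos(t),-.0285+.011*np.sin(t),.060] for t in th],c)
ox=.488+.028-.0015
dr([[ox+.021,-.03+.016,.048],[ox+.021,-.03-.016,.048]],(255,255,0))
cv2.imwrite('pics/ov.png',b)
E
```

```text
[0.8361346  0.60191552]
```

View pics/ov.png

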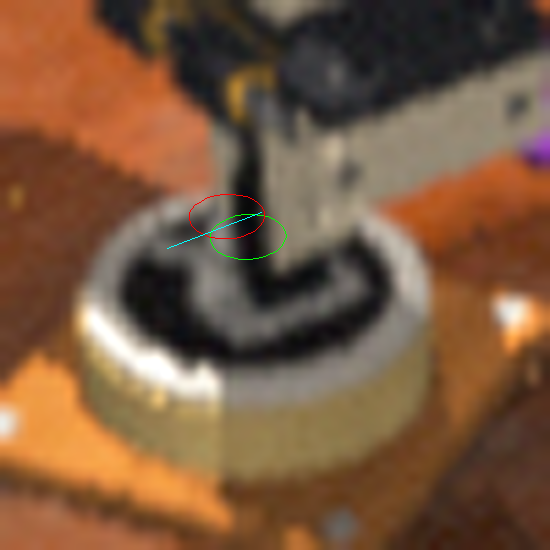

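```bash
python3 - <<'E'
import cv2
im=cv2.imread('pics/c4_s.png')
b=cv2.resize(im[224:254,220:256],None,fx=20,fy=20,interpolation=cv2.INTER_LANCZOS4)
b=cv2.convertScaleAbs(b,alpha=1.5)
cv2.imwrite('pics/z.png',b)
E
```

```text
(no output)
```

View pics/z.png

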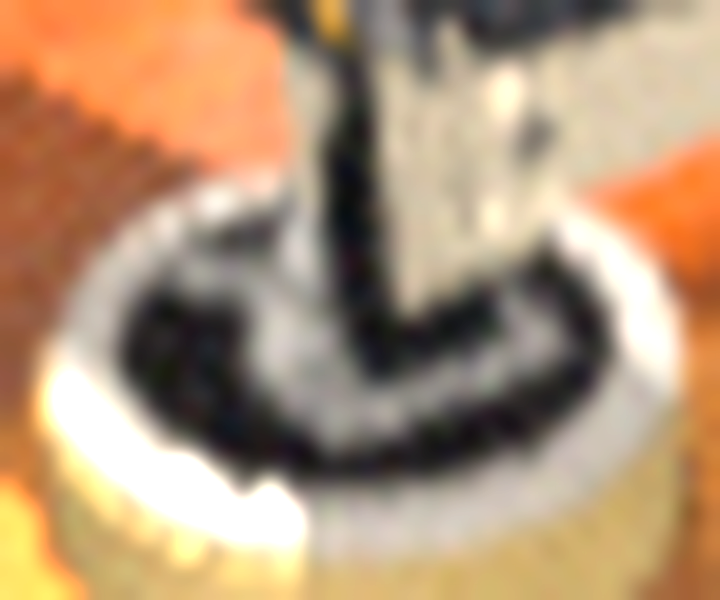

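In the zoom, the head's left edge is at about (278,250), which matches a displacement near 9 mm rather than about 19 mm. Fx peaked near −20 N and fell to −11 N while the tool advanced, so the clip has very likely snapped over. I'll ease back toward centre and watch the force for confirmation.

```bash
python3 -m inch '[[[1,0,-2,-0.7,0],[1,0,-2,-0.3,0]]]'; python3 w.py; python3 -m inch '[[[1,0,-2,0,0],[1,0,0,0,0]]]'; python3 w.py
```

```text
clock: 11.7
position: [0.4832, -0.0299, 0.0698]
ee_rot: [-2.201, -2.197, 0.094]
force: [-2.4, 0.5, -0.2]
width: 0.126
t 11.7 p [483.2 -29.9  69.8] xyaw 89.91 zax [-0.064 -0.021 -0.998] F [-2.45  0.49 -0.24] w 11.6
clock: 11.9
position: [0.481, -0.0299, 0.0697]
ee_rot: [-2.201, -2.197, 0.094]
force: [-3.6, -0.4, 2.5]
width: 0.13
t 11.9 p [481.  -29.9  69.7] xyaw 89.92 zax [-0.064 -0.021 -0.998] F [-3.57 -0.43  2.52] w 12.0
```

Fx is only about −3 N with the clip origin near 0.5075. An unsnapped clip there would read about −13 N, so it has snapped. One more nudge back to centre, then a small release.

```bash
python3 -m inch '[[[1,0,-1.5,0,0],[1,0,0,0,0],[1,0,0,0,0]]]'; python3 w.py; python3 look.py c5
```

```text
clock: 12.2
position: [0.48, -0.03, 0.0698]
ee_rot: [-2.202, -2.197, 0.092]
force: [-2.0, 0.2, 1.3]
width: 0.124
t 12.2 p [480.  -30.   69.8] xyaw 89.91 zax [-0.063 -0.021 -0.998] F [-2.02  0.16  1.31] w 11.4
```

View pics/c5.png

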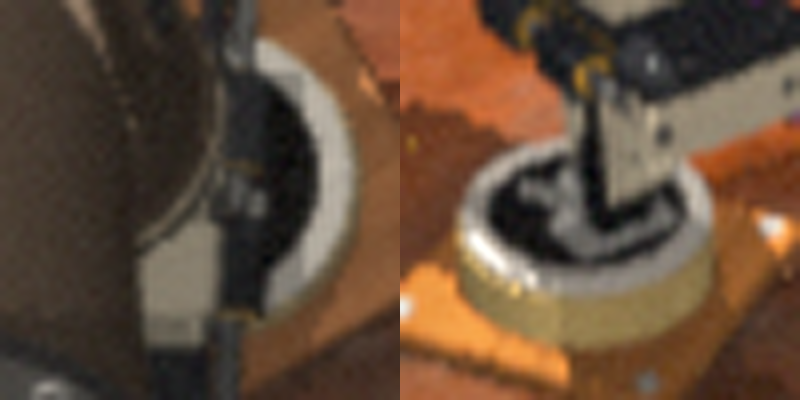

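The clip's arms reach past the head at about (570,185), and the spindle is back near centre. Releasing.

```bash
python3 -m inch '[[[0.75,0,0,0,0],[0.7,0,0,0,0],[0.65,0,0,0,0],[0.65,0,0,0,0],[0.65,0,0,0,0]]]'; python3 w.py
```

```text
clock: 12.8
position: [0.4818, -0.03, 0.0701]
ee_rot: [-2.204, -2.198, 0.089]
force: [-0.4, -0.3, 0.2]
width: 0.347
t 12.8 p [481.8 -30.   70.1] xyaw 89.9 zax [-0.06  -0.021 -0.998] F [-0.41 -0.31  0.2 ] w 32.0
```

```bash
python3 -m inch '[[[0.65,0,-0.5,-8,0],[0.65,0,-0.6,-10,0],[0.65,0,-0.9,-15,0],[0.65,0,-0.9,-15,0]]]'; python3 w.py; python3 -m inch '[[[0.65,0,0,-20,0],[0.65,0,0,-30,0],[0.65,0,-20,-30,0],[0.65,-30,-30,-30,0],[0.65,-45,0,0,0],[0.65,-45,0,0,0],[0.65,-45,0,0,0],[0.65,-45,0,0,0],[0.65,0,0,0,0],[0.65,0,0,0,0]]]'; python3 w.py; python3 look.py c6
```

```text
clock: 13.2
position: [0.4808, -0.0289, 0.1201]
ee_rot: [-2.202, -2.197, 0.091]
force: [-0.1, 0.6, 0.9]
width: 0.352
t 13.2 p [480.8 -28.9 120.1] xyaw 89.92 zax [-0.063 -0.02  -0.998] F [-0.08  0.56  0.87] w 32.4
clock: 14.2
position: [0.4396, -0.2399, 0.254]
ee_rot: [-2.205, -2.214, 0.077]
force: [0.6, 0.1, -0.2]
width: 0.347
t 14.2 p [ 439.6 -239.9  254. ] xyaw 90.26 zax [-0.046 -0.023 -0.999] F [ 0.57  0.15 -0.24] w 32.0
```

View pics/c6.png

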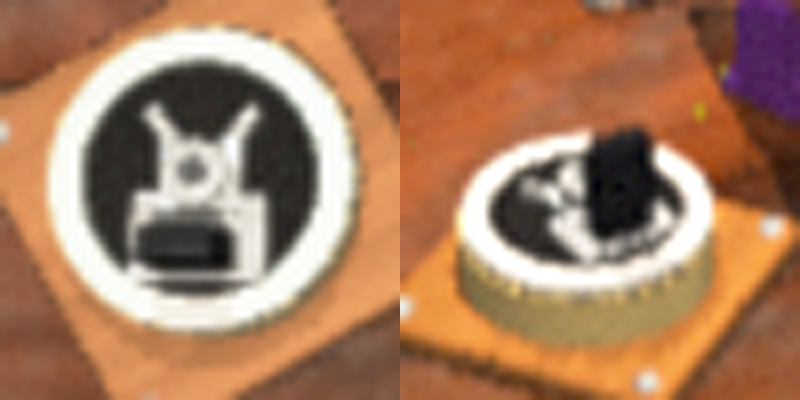

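The clip sits flat round the spindle. The head is at crop (193,172), between the arms and in front of the bridge. Now to measure it.

```bash
python3 - <<'E'
from h import *
from cell import arm
o=(185,210);C=lambda x,y:cr((x,y),8,o)
uv=[C(133,193),C(266,193),C(266,279),C(131,279)]
m=[(-7,22,6),(-7,-22,6),(-36,-22,6),(-36,22,6)]
x,r=fitclip('top',m,uv,.044,[.506,-.0285,0]);print('clip',x,np.abs(r).max())
s=back('top',C(193,172),.06);print('spindle',s,'diff mm',(x[:2]-s[:2])*1000)
im=cv2.imread('pics/c6_t.png');im0=cv2.imread('pics/top0.png')
d=cv2.absdiff(im,im0).max(2)[140:300,90:400]
cv2.imwrite('pics/d.png',cv2.resize(np.hstack([cv2.cvtColor(d,cv2.COLOR_GRAY2BGR),im[140:300,90:400]]),None,fx=1.25,fy=1.25))
E
```

```text
clip [ 0.50752206 -0.02911154  0.01282667] 0.17935725107190592
spindle [ 0.50575938 -0.02826662  0.06      ] diff mm [ 1.76268344 -0.84492152]
```

View pics/d.png

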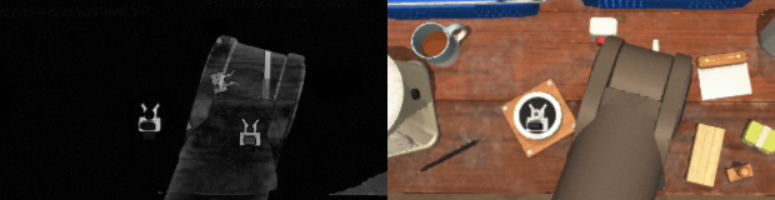

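```bash
python3 -c "
from cell import workorder
print(workorder.sign_off())"
```

```text
the job is handed in; nothing more can be done
None
```

I picked up the plain steel clip and laid it on the cover disc. I slid it along +x until it snapped round the spindle, eased it back to centre, let go and backed off. I handed the job in at about 14.3 s; no verdict is reported.

**Snap:** the side force rose to about 20 N (up to 23 N while the clip was also rubbing on the disc). It then fell to about 3 N as I eased back, with the clip near home. By my estimate the spindle never went past about 19 mm, but I did not measure its peak directly.

**Final position:** the last top view shows the clip flat round the neck. Its fitted origin is about 2 mm from the spindle axis, roughly 1.8 mm along x and 0.8 mm along y. That is about one pixel and the calibration error, so it agrees with a seated clip (1 mm of play) and does not show an exact fit. The spindle is back within 1 mm of where it started.

**What went less well:**
- The tool tilted up to about 0.064 rad while pushing.
- The clip was pressed on the disc with up to 28 N for a moment.

**Other objects:** comparing pictures before and after showed no change in the mug, the wooden block or the visible part of the timer. The marker and part of the timer were hidden behind the arm in that view, but the arm never went near them.

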